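# Close the used-oil can: seat the grooved plug and lock both cam arms

### The arm

A 6-joint arm with a two-finger parallel gripper is mounted at the origin on a cart in front of the work surface, level with it; the furniture and walls round the work are solid. World frame = base frame: x ahead of the robot, y to its left, z up, the work surface at z = 0. Lengths are in m, angles in rad, forces in N, time in s.
With the tool pointing down it reaches from about 0.25 to 0.775 m from the base axis. Payload 4 kg.
Tool frame: the origin (TCP) lies at the very end of the fingers, on their centre line; the grasp point (between the pads) lies 19 mm behind it; z points along the fingers, y is the direction in which the jaws open and shut (so a half turn about z gives the same grasp; the last joint's range is limited). The gripper opens to 94 mm and grips with 3 to 60 N. Pads are 16 mm wide; open, the fingers measure 119 mm over their backs; the gripper's body (75 mm by 177 mm) begins 78 mm behind the grasp point.
Start: joints at [1.016, 0.087, 1.371, -0, 1.684, -0.103], TCP at [0.24, 0.495, 0.206] pointing down, gripper open.
Joint ranges: [-3.1, 3.1], [-0.76, 2.03], [0.27, 2.55], [-1.08, 4.22], [0.17, 2.65], [-2.57, 2.57]. Speed limits (rad/s): [2.79, 2.79, 3.14, 3.14, 3.14, 3.14].

### API

Orientations are given as a rotation vector (axis times angle).
In Python, from station import * gives the robot as it stands.
- The arm moves only by the tool send_rows, never from a script. Its argument "series" is a list of rows, each an object with "linear": the shift along the tool's x, y, z in mm, a list of three; "twist": the turn, a rotation vector about the tool's x, y, z in degrees, a list of three; "grip": the finger opening in mm, from 0 to 94. In form: [{"linear": [tx, ty, tz], "twist": [rx, ry, rz], "grip": grip}, ...]. A call has 1 to 20 rows; each row is the pose to reach, as a shift and turn from the pose measured when the call began, along the tool's axes at that moment; what a row does not reach only later rows make up. A row lasts 1/8 s, in which the tool goes at most 62.5 mm and 10.7 degrees, less where a joint would pass 70% of its speed; a pose out of reach is approached as far as the arm can. A call with a gripper value outside its range is refused whole. The fingers move at their own pace and stop on an object; "newtons" is the grip in N (left out, the last holds). Time passes only in rows, so rows that repeat a pose let the fingers close. It gives the time, the measured TCP pose, the force and the opening at its end, in the units of the state.
- sense(): the state, without advancing time (a new reading comes with each control period).
- grab_frame(name): name is "scene" or "side" or "wrist"; returns a dict with "image" (384x512x3 uint8, red, green, blue), "K" (3x3 intrinsics, pixels), "k1" (the pictures are not rectified: a ray, as slopes to the right and down, at radius r is drawn at 1 + k1 r^2 times it, then the intrinsics apply), "extrinsics" (4x4, takes a point from world to camera coordinates). Camera axes: x right, y up, looking along -z (the intrinsics and any distortion apply to the point x, -y, -z); pixel columns grow to the right and rows downward; lengths in m; the calibration is good to about 2 mm. A picture is of the moment at which its call begins. There is no depth.
- finish_job(): hands the job in, once; it reports no verdict.
The state is a dict: "t": time; "joint_pos": joint angles; "qvel": joint speeds; "tau": joint torques, N m; "tcp_pos": TCP position; "tool_rot": TCP orientation; "ft_force": force on the tool from outside, world axes, zero at the start; "ft_torque": the same for the moment, N m; "grip_width": opening from 0.0 (shut) to 1.0 (fully open).
Only numpy, scipy, OpenCV 4.12 (cv2) and the standard library are available. Lean on these libraries where they do the work, as an engineer would, in place of code of your own. Each camera call takes 0.05 s, during which the arm holds its last target. There are 200 camera calls.

### The job

Close the used-oil can for collection: take the grooved plug by its bar, put it upright into the cam coupler on top of the can and press it down firmly but gently (it must not be rammed) until its gasket has given way. Then swing both cam arms down together, neither shut while the other still stands open, until both hang fully home against the coupler and have drawn the plug down tight. Handle the arms gently, and leave everything else on the worktop where it is.

Things in the scene. Friction and masses are not known exactly. Their poses are not given: they have to be found in the camera images.
- oil_can: flat steel can for used frying oil, 200 x 240 mm and 100 mm high, fixed on the worktop; origin under its centre, z up, long side along y. On its top stand an aluminium cam coupler (30 mm from the can's centre towards its -x), and at the opposite edge (x = +62 mm) a black carrying bar 139 mm high, 120 mm long, and a small vent cap
- coupler_mouth (a point): centre of the coupler's round upward mouth, in the plane of its rim, 187 mm above the worktop; axes as the can's, the arms lie to its +y and -y. Body 48 mm across, bore 38.4 mm, on a 34 mm neck. The two arm pins lie 15 mm below the rim, 24.5 mm either side of the axis. A gasket lies in the bore
- left_cam (a joint): steel cam arm on the coupler's +y side, rad: 0 = straight out and level, negative = raised, grows as it swings down; stop at 1.55 = hanging down beside the coupler, locked. Stays where it is left (0.06 N m). From about 0.9 its cam bears on the plug: then 0.2 to 0.3 N m (5 to 8 N at 40 mm from the pin) until it goes over centre and stays. If the plug is not pressed down, or one arm goes alone, it jams
- right_cam (a joint): the same on the coupler's -y side, mirrored. Both arms hanging down measure 65 mm over their flat outer faces, which reach from 6 to 48 mm below the pins; the rings reach to 68 mm below. Arms 14 mm wide (along x), 8 mm thick; they take 25 N each, no more
- left_cam_tip (a point): centre of the 22 mm pull ring at the end of the left arm, 56.5 mm from its pin along the arm, and 4 mm off the pin's plane (up when the arm is level, outward when it hangs down)
- right_cam_tip (a point): the same on the right arm
- plug_grip (a point): centre of the bar on top of the aluminium plug, on its axis, 55 mm above its foot; z up the axis, x along the bar (42 mm long, 14 thick, 18 high). Below: flange 48 mm across, 5 thick; 36 mm shank with a groove; chamfered foot. 0.2 kg, starts upright on the steel counter (its top 4 mm up). This point stands 24 mm above coupler_mouth when loose on the gasket, 18 to 20 pressed down, about 17 locked
- gasket: stiff black rubber ring in the bore, origin at the centre of its upper face, 31 to 33 mm below the rim: gives way at about 8 N, then 1.8 N for each mm, 10 mm at most. Pressed down by about 17 to 20 N it keeps its set, so that the plug stays down when released
- wooden_spoon: brown wooden cooking spoon, 310 mm long, loose, to be left alone; origin at the centre of its underside
- spice_jar: small jar with black cap, 44 mm across, 105 mm high, loose, to be left alone; origin at the centre of its underside
- garlic: garlic bulb, 54 mm, loose, to be left alone; origin at the centre of its underside
- tablespoon: steel tablespoon, 198 mm long, loose, to be left alone; origin at the centre of its underside
- peeler: peeler lying flat, 123 mm long, loose, to be left alone; origin at the centre of its underside
There are look-alikes about, which are no part of the job. What is shaped like the part that bears plug_grip but blue is not meant.

How it is judged:
By the outcome, as a careful person would: the job done as asked, in the order asked, and still so for the second after the job is handed in, with the robot touching nothing.
It also fails if it takes over 64 s, if anything falls off the work surface, if the arm or the gripper's body presses on something with over 40 N, if the wrist force passes 120 N, or if a joint passes its speed limit or range.

## Working session

There is one attempt and no reset: what is moved stays moved. The work goes in short steps, Python scripts to look and compute and a tool call to move; the robot and the scene stay as the last step left them, time stands still between calls to the robot, and variables do not carry over. Pictures are saved under pics/ and viewed, about 8 in all and at most 12, crops included, and the job is handed in when it is done.

Besides the shell and the picture viewer there is one more tool, called after "Call:" by a JSON object that holds its "api" and its "payload". send_rows: Moves the arm, as the interface text tells. Its arguments: {"type":"object","properties":{"series":{"type":"array","items":{"type":"object","properties":{"linear":{"type":"array","items":{"type":"number"}},"twist":{"type":"array","items":{"type":"number"}},"grip":{"type":"number"}}}},"newtons":{"type":"number"}},"required":["series"]}

```bash
mkdir -p pics; ls
cat > h.py <<'E'
from station import *
import numpy as np, cv2
from scipy.spatial.transform import Rotation as R
def ray(f,u,v):
    K=f["K"];k1=f["k1"];E=np.array(f["extrinsics"])
    d=np.array([(u-K[0][2])/K[0][0],(v-K[1][2])/K[1][1]]);s=d.copy()
    for _ in range(20): s=d/(1+k1*(s@s))
    r=E[:3,:3].T@np.array([s[0],-s[1],-1]);c=-E[:3,:3].T@E[:3,3]
    return c,r/np.linalg.norm(r)
def onz(f,u,v,z):
    c,r=ray(f,u,v);return c+r*(z-c[2])/r[2]
def proj(f,p):
    K=f["K"];E=np.array(f["extrinsics"]);q=E[:3,:3]@np.array(p)+E[:3,3]
    s=np.array([q[0],-q[1]])/-q[2];s=s*(1+f["k1"]*(s@s))
    return np.array([K[0][0]*s[0]+K[0][2],K[1][1]*s[1]+K[1][2]])
def cross(f,a,g,b):
    c,r=ray(f,*a);d,s=ray(g,*b)
    t=np.linalg.lstsq(np.c_[r,-s],d-c,rcond=None)[0]
    p,q=c+r*t[0],d+s*t[1];return (p+q)/2,np.linalg.norm(p-q)
def save(n,im): cv2.imwrite("pics/"+n,im[:,:,::-1])
E
python3 - <<'E'
from h import *
import pickle
F={n:grab_frame(n) for n in("scene","side","wrist")}
pickle.dump(F,open("f0.pkl","wb"))
for n in F: save(n+"0.png",cv2.resize(F[n]["image"],(800,600),interpolation=cv2.INTER_CUBIC)); print(n,np.round(F[n]["K"],1).tolist(),F[n]["k1"],ray(F[n],256,192))
print(sense())
E
```

```text
pics
scene [[495.5, 0.0, 259.5], [0.0, 495.5, 190.2], [0.0, 0.0, 1.0]] -0.03594184500606042 (array([-0.84820523, -1.02518974,  1.16060799]), array([ 0.67928243,  0.51884045, -0.51901828]))
side [[354.6, 0.0, 257.9], [0.0, 354.6, 192.0], [0.0, 0.0, 1.0]] -0.0480179823642494 (array([ 0.73176557, -0.47845521,  1.09161747]), array([-0.15526209,  0.46873395, -0.86958735]))
wrist [[267.1, 0.0, 253.9], [0.0, 267.1, 201.0], [0.0, 0.0, 1.0]] -0.023904198342660613 (array([0.16879716, 0.52926488, 0.38378472]), array([ 0.21819526, -0.09799345, -0.97097277]))
{'t': 0.15, 'joint_pos': array([ 1.01590268e+00,  8.78014997e-02,  1.37185528e+00, -2.15963789e-05,
        1.68359067e+00, -1.03126478e-01]), 'qvel': array([-0.00051787, -0.00185859, -0.00543123, -0.00084998, -0.00171544,
       -0.00025828]), 'tau': array([ 3.24117282e-04, -3.40647840e+01, -3.02790356e+01,  7.15873134e-02,
        3.05894727e-02, -1.27536305e-04]), 'tcp_pos': array([0.23991731, 0.49446769, 0.20459044]), 'tool_rot': array([-7.03503207e-01, -3.06128240e+00,  2.47041718e-03]), 'ft_force': array([ 0.10254511, -0.23469157,  0.86159249]), 'ft_torque': array([ 0.01561702, -0.01938124, -0.01779897]), 'grip_width': 0.9972925770873342}
```

View pics/scene0.png

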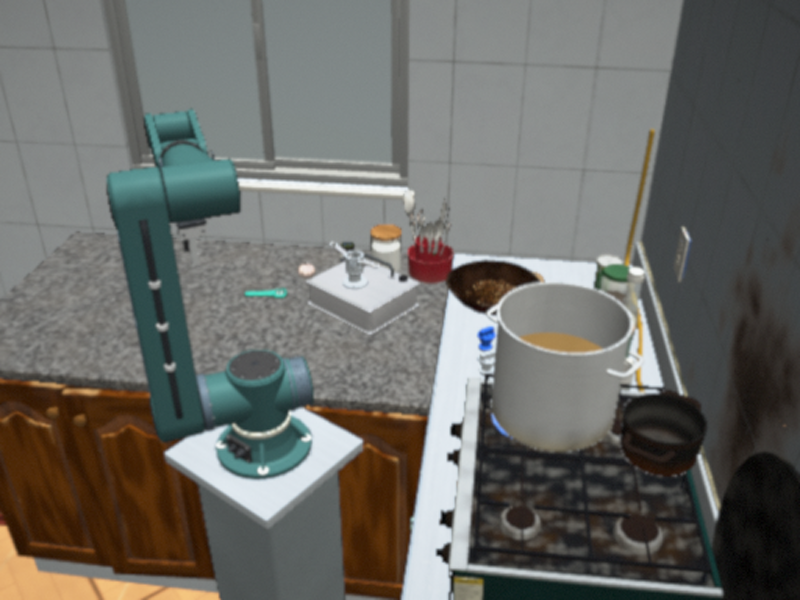

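View pics/side0.png

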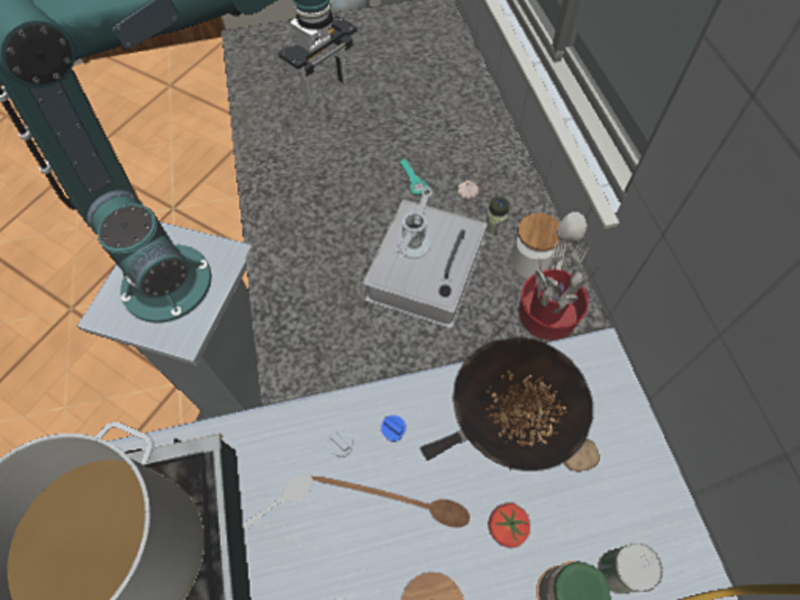

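The side view (800 px scale) shows the silver plug at (342,443), its blue look-alike at (393,428) and the coupler on the can at (413,225). In the scene view the plug is at (487,365), blue at (487,338) and the coupler at (354,265). Two things could be taken for the plug: the silver one and the blue one. By the description I choose the silver one, and I'll check it in a close crop.

Run:
```python
from h import *
import pickle
F=pickle.load(open("f0.pkl","rb"))
def crop(n,x,y,w=80,h=60): return cv2.resize(F[n]["image"][y:y+h,x:x+w],(400,300),interpolation=cv2.INTER_CUBIC)
m=np.vstack([np.hstack([crop("side",190,250),crop("side",225,115,)]),np.hstack([crop("scene",280,195),crop("scene",192,145)])])
save("crop1.png",m)
for n,u,v,z in(("side",219,283.5,.05),("side",251.5,274,.05),("side",264.5,142,.187),("scene",226,162,.187),("scene",311,228,.055)): print(n,u,v,onz(F[n],u,v,z).round(3))
```

```text
side 219 283.5 [ 0.531 -0.246  0.05 ]
side 251.5 274 [ 0.615 -0.191  0.05 ]
side 264.5 142 [0.543 0.192 0.187]
scene 226 162 [0.542 0.196 0.187]
scene 311 228 [ 0.516 -0.25   0.055]
```

View pics/crop1.png

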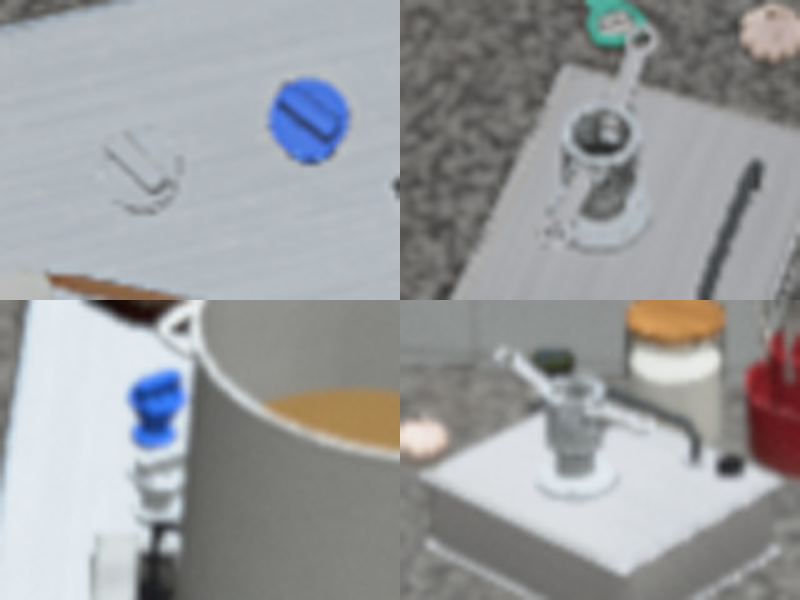

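The crop confirms the silver plug: bar from about (211.6,278) to (223,287.6) in raw side pixels, with the blue one beside it. The coupler stands with its left arm raised about 40° and the right arm raised less. Both views agree on its mouth at about (0.542, 0.194). Next I work out a hover pose over the plug.

```bash
cat >> h.py <<'E'
def down(yaw): # tool z down, jaw axis (tool y) at world angle yaw
    y=np.array([np.cos(yaw),np.sin(yaw),0]);z=np.array([0,0,-1.])
    return R.from_matrix(np.c_[np.cross(y,z),y,z])
def rel(p,yaw,s=None):
    s=s or sense();R0=R.from_rotvec(s["tool_rot"])
    best=min((down(yaw),down(yaw+np.pi)),key=lambda r:(R0.inv()*r).magnitude())
    l=R0.inv().apply(np.array(p)-s["tcp_pos"])*1e3;t=np.degrees((R0.inv()*best).as_rotvec())
    print("lin",l.round(1).tolist(),"twist",t.round(1).tolist(),"j6",round(float(s["joint_pos"][5]),2))
def yaw(s=None):
    s=s or sense();y=R.from_rotvec(s["tool_rot"]).as_matrix()[:,1];return np.arctan2(y[1],y[0])
E
python3 - <<'E'
from h import *
import pickle
F=pickle.load(open("f0.pkl","rb"));f=F["side"]
a,b=onz(f,211.6,278,.066),onz(f,223,287.6,.066);d=b-a
print(a,b,np.linalg.norm(d),np.degrees(np.arctan2(d[1],d[0])))
w=np.arctan2(d[1],d[0])+np.pi/2
# can bar
for p,q in (((755,170),(710,290)),):
    P=[onz(f,225+(u-400)/5,115+v/5,.139) for u,v in(p,q)];e=P[0]-P[1];print("carry",P,np.degrees(np.arctan2(e[1],e[0])),np.linalg.norm(e))
print("yaw now",np.degrees(yaw()),"want",np.degrees(w));rel([.53,-.247,.20],w)
E
```

```text
[ 0.50759143 -0.240292    0.066     ] [ 0.54909922 -0.25737444  0.066     ] 0.04488547475946063 -22.369516454859095
carry [array([0.64151401, 0.22938515, 0.139     ]), array([0.63626033, 0.12941294, 0.139     ])] 86.99179503578078 0.10011015384312409
yaw now 64.11551655059019 want 67.6304835451409
lin [-584.7, -540.4, 5.4] twist [-0.1, -0.0, -3.5] j6 -0.1
```

Call:
{"api": "send_rows", "payload": {"series": [{"linear": [-60,-54,0],"twist": [0,0,0],"grip": 60},{"linear": [-585,-540,5],"twist": [0,0,-3.5],"grip": 60},{"linear": [-585,-540,5],"twist": [0,0,-3.5],"grip": 60},{"linear": [-585,-540,5],"twist": [0,0,-3.5],"grip": 60},{"linear": [-585,-540,5],"twist": [0,0,-3.5],"grip": 60},{"linear": [-585,-540,5],"twist": [0,0,-3.5],"grip": 60},{"linear": [-585,-540,5],"twist": [0,0,-3.5],"grip": 60},{"linear": [-585,-540,5],"twist": [0,0,-3.5],"grip": 60},{"linear": [-585,-540,5],"twist": [0,0,-3.5],"grip": 60},{"linear": [-585,-540,5],"twist": [0,0,-3.5],"grip": 60},{"linear": [-585,-540,5],"twist": [0,0,-3.5],"grip": 60},{"linear": [-585,-540,5],"twist": [0,0,-3.5],"grip": 60},{"linear": [-585,-540,5],"twist": [0,0,-3.5],"grip": 60},{"linear": [-585,-540,5],"twist": [0,0,-3.5],"grip": 60},{"linear": [-585,-540,5],"twist": [0,0,-3.5],"grip": 60},{"linear": [-585,-540,5],"twist": [0,0,-3.5],"grip": 60},{"linear": [-585,-540,5],"twist": [0,0,-3.5],"grip": 60}]}}

```text
t: 2.28
tcp_pos: [0.5304, -0.2455, 0.201]
tool_rot: [0.607, 3.082, -0.003]
ft_force: [-0.1, 0.1, 0.8]
grip_width: 0.641
```

Run:
```python
from h import *
import pickle
f=grab_frame("wrist");pickle.dump(f,open("f1.pkl","wb"))
c=proj(f,[.528,-.249,.059]);s=sense();print(s["tcp_pos"],s["joint_pos"].round(2),s["ft_force"].round(2),c)
x,y=int(max(0,min(c[0]-80,352))),int(max(0,min(c[1]-60,264)));print(x,y)
save("w1.png",cv2.resize(f["image"][y:y+120,x:x+160],(800,600),interpolation=cv2.INTER_CUBIC))
```

```text
[ 0.53044172 -0.24574103  0.2009879 ] [-0.53  0.16  1.29 -0.    1.68 -1.71] [-0.5  -0.62  0.19] [250.47826147 191.18653523]
170 131
```

View pics/w1.png

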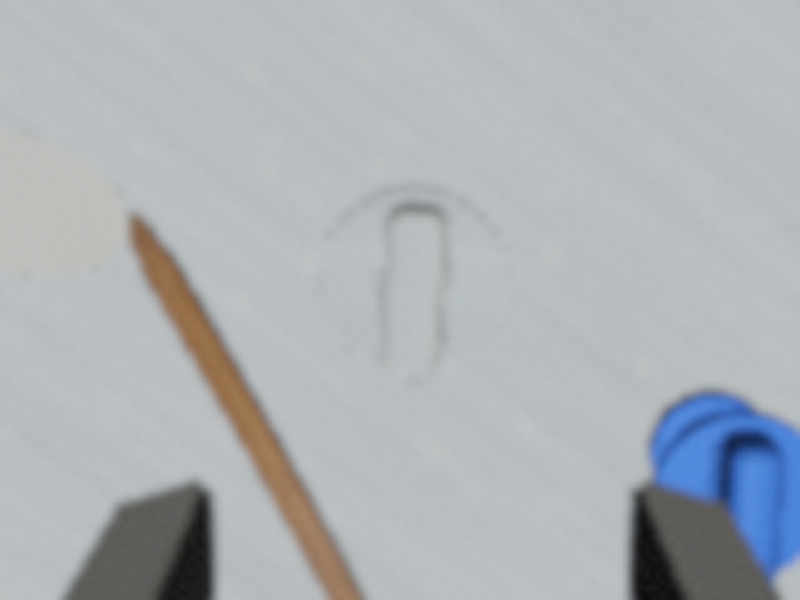

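The silver plug lies with its bar upright in the crop: ends at (416,207) and (412,378), sides at 387 and 447. The blue one is clear of the fingers at (735,490), and the spoon handle is to the left.

Run:
```python
from h import *
import pickle
f=pickle.load(open("f1.pkl","rb"))
P=lambda u,v:onz(f,170+u/5,131+v/5,.068)
a,b=P(416,207),P(412,378);d=b-a;c=(a+b)/2;w=np.arctan2(d[1],d[0])+np.pi/2
print(c,np.linalg.norm(d),np.linalg.norm(P(387,290)-P(446,290)),np.degrees(w));print(np.degrees(yaw()))
rel([c[0],c[1],.052],w)
```

```text
[ 0.52549173 -0.24482731  0.068     ] 0.0421892065993037 0.014158116216316059 66.3194102713501
67.69402515150291
lin [5.0, -0.8, 149.0] twist [-0.1, 0.0, 1.4] j6 -1.71
```

Call:
{"api": "send_rows", "payload": {"series": [{"linear": [5,-1,30],"twist": [0,0,1.4],"grip": 40},{"linear": [5,-1,70],"twist": [0,0,1.4],"grip": 40},{"linear": [5,-1,110],"twist": [0,0,1.4],"grip": 40},{"linear": [5,-1,135],"twist": [0,0,1.4],"grip": 40},{"linear": [5,-1,145],"twist": [0,0,1.4],"grip": 40},{"linear": [5,-1,148.5],"twist": [0,0,1.4],"grip": 40},{"linear": [5,-1,148.5],"twist": [0,0,1.4],"grip": 40},{"linear": [5,-1,148.5],"twist": [0,0,1.4],"grip": 25},{"linear": [5,-1,148.5],"twist": [0,0,1.4],"grip": 10},{"linear": [5,-1,148.5],"twist": [0,0,1.4],"grip": 10},{"linear": [5,-1,148.5],"twist": [0,0,1.4],"grip": 10},{"linear": [5,-1,148.5],"twist": [0,0,1.4],"grip": 10},{"linear": [5,-1,148.5],"twist": [0,0,1.4],"grip": 10}], "newtons": 40}}

```text
t: 3.95
tcp_pos: [0.5257, -0.2452, 0.0529]
tool_rot: [0.645, 3.074, -0.003]
ft_force: [-0.5, -0.4, 2.0]
grip_width: 0.146
```

Run:
```python
from h import *
s=sense();print(np.degrees(yaw()),s["ft_force"])
rel([.5257,-.2452,.30],np.radians(87));rel([.62,.19,.30],np.radians(87))
```

```text
66.29196005227489 [-0.47519452 -0.39719178  2.00253156]
lin [-0.4, -0.4, -247.1] twist [-0.1, 0.1, -20.7] j6 -1.69
lin [88.3, 436.0, -248.0] twist [-0.1, 0.1, -20.7] j6 -1.69
```

Call:
{"api": "send_rows", "payload": {"series": [{"linear": [0,0,-15],"grip": 10,"twist": [0,0,0]},{"linear": [0,0,-60],"grip": 10,"twist": [0,0,0]},{"linear": [0,0,-120],"grip": 10,"twist": [0,0,0]},{"linear": [0,0,-180],"grip": 10,"twist": [0,0,-5]},{"linear": [10,40,-230],"grip": 10,"twist": [0,0,-10]},{"linear": [20,90,-247],"grip": 10,"twist": [0,0,-15]},{"linear": [30,145,-247],"grip": 10,"twist": [0,0,-20.7]},{"linear": [41,200,-247],"grip": 10,"twist": [0,0,-20.7]},{"linear": [52,255,-247],"grip": 10,"twist": [0,0,-20.7]},{"linear": [63,310,-247],"grip": 10,"twist": [0,0,-20.7]},{"linear": [74,365,-247],"grip": 10,"twist": [0,0,-20.7]},{"linear": [83,410,-247],"grip": 10,"twist": [0,0,-20.7]},{"linear": [88,432,-247],"grip": 10,"twist": [0,0,-20.7]},{"linear": [88,436,-247],"grip": 10,"twist": [0,0,-20.7]},{"linear": [88,436,-247],"grip": 10,"twist": [0,0,-20.7]},{"linear": [88,436,-247],"grip": 10,"twist": [0,0,-20.7]}]}}

```text
t: 5.95
tcp_pos: [0.6203, 0.1882, 0.2994]
tool_rot: [0.086, 3.139, -0.004]
ft_force: [0.8, -0.2, -2.1]
grip_width: 0.143
```

Run:
```python
from h import *
import pickle
f=grab_frame("wrist");pickle.dump(f,open("f2.pkl","wb"))
c=proj(f,[.542,.194,.187]);s=sense();print(s["tcp_pos"],s["joint_pos"].round(2),s["ft_force"].round(2),s["grip_width"],c)
x,y=int(max(0,min(c[0]-100,312))),int(max(0,min(c[1]-75,234)));print(x,y)
save("w2.png",cv2.resize(f["image"][y:y+150,x:x+200],(800,600),interpolation=cv2.INTER_CUBIC))
```

```text
[0.62032508 0.18825419 0.29944463] [ 0.21  0.32  0.91 -0.    1.91 -1.31] [ 0.18  0.22 -1.99] 0.14260978651776168 [255.36940273 126.06994241]
155 51
```

View pics/w2.png

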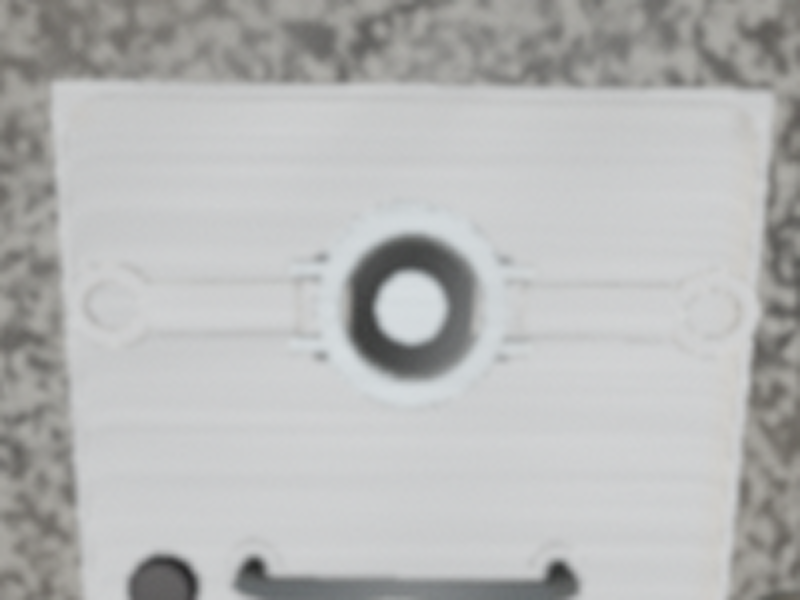

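Clear view of the coupler: bore centred at crop (412,306), raw (258,127.5). The pull rings are at (113,303) and (711,307), almost level in the image.

Run:
```python
from h import *
import pickle
f=pickle.load(open("f2.pkl","rb"));F=pickle.load(open("f0.pkl","rb"))
r=lambda u,v:(155+u/4,51+v/4)
m=onz(f,*r(412,306),.187);print("mouth",m,"bore",np.linalg.norm(onz(f,*r(345,306),.187)-onz(f,*r(478,306),.187)))
for z in(.172,.19,.21):
    a,b=onz(f,*r(113,303),z),onz(f,*r(711,307),z);d=a-b;print(z,a,b,np.linalg.norm(a-m),np.linalg.norm(b-m),np.degrees(np.arctan2(d[1],d[0])))
s=F["scene"]
for n,p in(("113",(213.4,156.4)),("711",(240,170.4))):
    for q in ((113,303),(711,307)): print(n,q,cross(f,r(*q),s,p))
# can edges, z=.1
a,b=onz(f,*r(52,85),.1),onz(f,*r(775,92),.1);print(a,b,np.linalg.norm(a-b),np.degrees(np.arctan2(*(a-b)[1::-1])))
print(np.degrees(yaw()))
rel([m[0],m[1],.30],np.radians(np.degrees(yaw())))
```

```text
mouth [0.54360744 0.19669146 0.187     ] bore 0.035063073497625906
0.172 [0.53823119 0.11407735 0.172     ] [0.54841136 0.27977058 0.172     ] 0.08413676754333284 0.08455896502630138 -93.51582510200163
0.19 [0.53839869 0.11871167 0.19      ] [0.54798133 0.27467945 0.19      ] 0.07821111159151226 0.07816813438581692 -93.51582510200163
0.21 [0.53858481 0.12386093 0.21      ] [0.54750352 0.26902263 0.21      ] 0.07654092618096833 0.07599985287003562 -93.51582510200166
113 (113, 303) (array([0.50437306, 0.16751325, 0.2495486 ]), np.float64(0.09489935527522966))
113 (711, 307) (array([0.54892164, 0.27449756, 0.18625924]), np.float64(0.0029397379136560913))
711 (113, 303) (array([0.53768918, 0.11563988, 0.17568305]), np.float64(0.0016583867478784573))
711 (711, 307) (array([0.58241828, 0.23385238, 0.13367738]), np.float64(0.12807591919730232))
[0.46782166 0.08401726 0.1       ] [0.48292969 0.31973256 0.1       ] 0.23619898009362333 -93.66732221042481
86.86344877705311
lin [77.1, 4.2, -0.7] twist [-0.1, 0.1, 0.0] j6 -1.31
```

Call:
{"api": "send_rows", "payload": {"series": [{"linear": [25,1,0],"grip": 10,"twist": [0,0,0.4]},{"linear": [55,3,0],"grip": 10,"twist": [0,0,0.4]},{"linear": [72,4,0],"grip": 10,"twist": [0,0,0.4]},{"linear": [77,4,0],"grip": 10,"twist": [0,0,0.4]},{"linear": [77,4,20],"grip": 10,"twist": [0,0,0.4]},{"linear": [77,4,40],"grip": 10,"twist": [0,0,0.4]},{"linear": [77,4,55],"grip": 10,"twist": [0,0,0.4]},{"linear": [77,4,60],"grip": 10,"twist": [0,0,0.4]},{"linear": [77,4,60],"grip": 10,"twist": [0,0,0.4]},{"linear": [77,4,60],"grip": 10,"twist": [0,0,0.4]}]}}

```text
t: 7.25
tcp_pos: [0.5442, 0.1964, 0.2404]
tool_rot: [0.097, 3.137, -0.003]
ft_force: [0.2, -0.6, -2.2]
grip_width: 0.143
```

Run:
```python
from h import *
import pickle
s=sense();print(s["tcp_pos"],s["ft_force"].round(2),np.degrees(yaw()))
W,S,D=[grab_frame(n) for n in("wrist","scene","side")];pickle.dump((W,S,D),open("f3.pkl","wb"))
def crop(f,w,h,o=(0,0)):
    c=proj(f,[.5436,.1967,.19]);x,y=int(np.clip(c[0]-w/2,0,512-w)),int(np.clip(c[1]-h/2,0,384-h));print(c,x,y)
    return cv2.resize(f["image"][y:y+h,x:x+w],(400,300),interpolation=cv2.INTER_CUBIC)
save("c3.png",np.hstack([crop(W,160,120),crop(D,60,45)]))
rel([.5436,.1967,.236],yaw())
```

```text
[0.54421238 0.19637736 0.24039304] [ 0.18 -0.6  -2.17] 86.46426365061917
[254.05500212 215.22506167] 174 155
[265.01764638 140.41975079] 235 117
lin [0.5, 0.3, 4.2] twist [-0.1, 0.2, 0.0] j6 -1.26
```

View pics/c3.png

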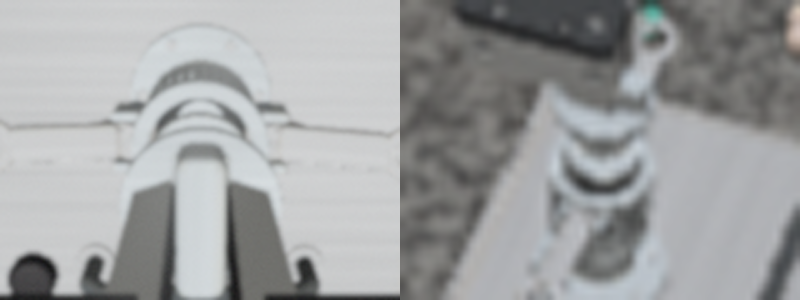

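The left crop (wrist) shows flange and rim both centred at x≈201. The right crop (side) shows the shank just above the bore. Lowering slowly in small steps.

Call:
{"api": "send_rows", "payload": {"series": [{"linear": [0.5,0.2,2],"grip": 10,"twist": [0,0,0]},{"linear": [0.5,0.2,4],"grip": 10,"twist": [0,0,0]},{"linear": [0.5,0.2,6],"grip": 10,"twist": [0,0,0]},{"linear": [0.5,0.2,8],"grip": 10,"twist": [0,0,0]},{"linear": [0.5,0.2,10],"grip": 10,"twist": [0,0,0]}]}}

```text
t: 8.02
tcp_pos: [0.5436, 0.1966, 0.23]
tool_rot: [0.097, 3.138, -0.003]
ft_force: [0.4, -0.4, -1.4]
grip_width: 0.141
```

Foot is about 6 mm into the bore, with no side force.

Call:
{"api": "send_rows", "payload": {"series": [{"linear": [0,0,4],"grip": 10,"twist": [0,0,0]},{"linear": [0,0,8],"grip": 10,"twist": [0,0,0]},{"linear": [0,0,12],"grip": 10,"twist": [0,0,0]},{"linear": [0,0,16],"grip": 10,"twist": [0,0,0]},{"linear": [0,0,20],"grip": 10,"twist": [0,0,0]},{"linear": [0,0,22],"grip": 10,"twist": [0,0,0]}]}}

```text
t: 8.78
tcp_pos: [0.5435, 0.1965, 0.2075]
tool_rot: [0.097, 3.138, -0.004]
ft_force: [-0.2, 1.1, -1.7]
grip_width: 0.147
```

Call:
{"api": "send_rows", "payload": {"series": [{"linear": [0,0,1],"grip": 10,"twist": [0,0,0]},{"linear": [0,0,2],"grip": 10,"twist": [0,0,0]},{"linear": [0,0,3],"grip": 10,"twist": [0,0,0]},{"linear": [0,0,3],"grip": 10,"twist": [0,0,0]}]}}

```text
t: 9.28
tcp_pos: [0.5435, 0.1965, 0.2045]
tool_rot: [0.097, 3.138, -0.004]
ft_force: [-0.5, -0.6, -1.4]
grip_width: 0.142
```

Call:
{"api": "send_rows", "payload": {"series": [{"linear": [0,0,0.7],"grip": 10,"twist": [0,0,0]},{"linear": [0,0,1.4],"grip": 10,"twist": [0,0,0]},{"linear": [0,0,2],"grip": 10,"twist": [0,0,0]},{"linear": [0,0,2],"grip": 10,"twist": [0,0,0]}]}}

```text
t: 9.78
tcp_pos: [0.5437, 0.1965, 0.2038]
tool_rot: [0.097, 3.137, -0.003]
ft_force: [-0.8, -1.2, 4.3]
grip_width: 0.145
```

Call:
{"api": "send_rows", "payload": {"series": [{"linear": [0,0,1.5],"grip": 10,"twist": [0,0,0]},{"linear": [0,0,2.2],"grip": 10,"twist": [0,0,0]},{"linear": [0,0,3],"grip": 10,"twist": [0,0,0]},{"linear": [0,0,3],"grip": 10,"twist": [0,0,0]}]}}

```text
t: 10.28
tcp_pos: [0.5438, 0.1965, 0.2031]
tool_rot: [0.097, 3.134, -0.002]
ft_force: [-3.0, -1.3, 8.8]
grip_width: 0.147
```

Call:
{"api": "send_rows", "payload": {"series": [{"linear": [0,0,3],"grip": 10,"twist": [0,0,0]},{"linear": [0,0,3.7],"grip": 10,"twist": [0,0,0]},{"linear": [0,0,4.4],"grip": 10,"twist": [0,0,0]},{"linear": [0,0,5],"grip": 10,"twist": [0,0,0]},{"linear": [0,0,5],"grip": 10,"twist": [0,0,0]}]}}

```text
t: 10.9
tcp_pos: [0.5438, 0.1965, 0.2014]
tool_rot: [0.097, 3.132, -0.001]
ft_force: [-3.4, -1.2, 12.0]
grip_width: 0.148
```

Call:
{"api": "send_rows", "payload": {"series": [{"linear": [0,0,3.7],"grip": 10,"twist": [0,0,0]},{"linear": [0,0,4.4],"grip": 10,"twist": [0,0,0]},{"linear": [0,0,5.1],"grip": 10,"twist": [0,0,0]},{"linear": [0,0,5.6],"grip": 10,"twist": [0,0,0]},{"linear": [0,0,5.6],"grip": 10,"twist": [0,0,0]}]}}

```text
t: 11.52
tcp_pos: [0.5439, 0.1965, 0.2]
tool_rot: [0.096, 3.128, -0.0]
ft_force: [-5.9, -2.4, 13.8]
grip_width: 0.146
```

Run:
```python
from h import *
s=sense();print(s["tcp_pos"],s["ft_force"].round(2),s["ft_torque"].round(2),R.from_rotvec(s["tool_rot"]).as_matrix()[:,2].round(4))
rel([.5435,.1965,.197],np.radians(86.46))
```

```text
[0.54385313 0.19647075 0.20003811] [-5.92 -2.44 13.76] [-0.26  1.26  0.03] [ 1.170e-02 -4.000e-04 -9.999e-01]
lin [0.4, 0.0, 3.0] twist [0.0, 0.7, 0.0] j6 -1.26
```

Call:
{"api": "send_rows", "payload": {"series": [{"linear": [0.4,0,3.8],"grip": 10,"twist": [0,0.5,0]},{"linear": [0.6,0,4.5],"grip": 10,"twist": [0,0.8,0]},{"linear": [0.8,0,5.2],"grip": 10,"twist": [0,1.0,0]},{"linear": [0.8,0,5.6],"grip": 10,"twist": [0,1.0,0]},{"linear": [0.8,0,5.6],"grip": 10,"twist": [0,1.0,0]}]}}

```text
t: 12.15
tcp_pos: [0.544, 0.1964, 0.1994]
tool_rot: [0.097, 3.14, 0.002]
ft_force: [-3.8, -1.7, 14.1]
grip_width: 0.146
```

Run:
```python
from h import *
s=sense();print(s["tcp_pos"],s["ft_force"].round(2),s["ft_torque"].round(2),R.from_rotvec(s["tool_rot"]).as_matrix()[:,2].round(4))
```

```text
[0.54400116 0.19642241 0.19941164] [-3.83 -1.74 14.14] [-0.4   0.86  0.07] [ 3.0e-04  1.6e-03 -1.0e+00]
```

Call:
{"api": "send_rows", "payload": {"series": [{"linear": [1.0,0,4.5],"grip": 10,"twist": [0,0.3,0]},{"linear": [1.0,0,5.5],"grip": 10,"twist": [0,0.4,0]},{"linear": [1.0,0,6.2],"grip": 10,"twist": [0,0.4,0]},{"linear": [1.0,0,6.2],"grip": 10,"twist": [0,0.4,0]}]}}

```text
t: 12.65
tcp_pos: [0.544, 0.1964, 0.1987]
tool_rot: [-0.097, -3.14, -0.004]
ft_force: [-4.2, -2.0, 16.0]
grip_width: 0.148
```

Run:
```python
from h import *
s=sense();print(s["tcp_pos"],s["ft_force"].round(2),s["ft_torque"].round(2),R.from_rotvec(s["tool_rot"]).as_matrix()[:,2].round(4))
```

```text
[0.5440168  0.19638096 0.19865551] [-4.23 -2.02 16.05] [-0.45  0.86  0.02] [ 0.      0.0029 -1.    ]
```

Call:
{"api": "send_rows", "payload": {"series": [{"linear": [1.0,0,5.6],"grip": 10,"twist": [-0.1,0.3,0]},{"linear": [1.0,0,6.3],"grip": 10,"twist": [-0.1,0.3,0]},{"linear": [1.0,0,6.8],"grip": 10,"twist": [-0.1,0.3,0]},{"linear": [1.0,0,6.8],"grip": 10,"twist": [-0.1,0.3,0]}]}}

```text
t: 13.15
tcp_pos: [0.544, 0.1963, 0.1978]
tool_rot: [0.098, 3.138, 0.009]
ft_force: [-4.8, -2.3, 17.3]
grip_width: 0.146
```

Call:
{"api": "send_rows", "payload": {"series": [{"linear": [0.5,0,3],"grip": 10,"twist": [0,0,0]},{"linear": [0,0,0],"grip": 10,"twist": [0,0,0]},{"linear": [0,0,-0.3],"grip": 24,"twist": [0,0,0]},{"linear": [0,0,-0.3],"grip": 24,"twist": [0,0,0]},{"linear": [0,0,-0.3],"grip": 24,"twist": [0,0,0]},{"linear": [0,0,-4],"grip": 24,"twist": [0,0,0]},{"linear": [0,0,-12],"grip": 24,"twist": [0,0,0]},{"linear": [0,0,-30],"grip": 24,"twist": [0,0,0]},{"linear": [0,0,-60],"grip": 40,"twist": [0,0,0]},{"linear": [0,0,-90],"grip": 94,"twist": [0,0,0]},{"linear": [40,0,-100],"grip": 94,"twist": [0,0,0]},{"linear": [-30,0,-100],"grip": 94,"twist": [0,0,0]},{"linear": [-70,0,-100],"grip": 94,"twist": [0,0,0]},{"linear": [-75,0,-100],"grip": 94,"twist": [0,0,0]},{"linear": [-75,0,-100],"grip": 94,"twist": [0,0,0]}]}}

```text
t: 15.02
tcp_pos: [0.6187, 0.1911, 0.2986]
tool_rot: [0.098, 3.138, 0.01]
ft_force: [-0.3, -1.4, -0.2]
grip_width: 0.964
```

Run:
```python
from h import *
import pickle
s=sense();print(s["tcp_pos"],s["ft_force"].round(2),np.degrees(yaw()),s["grip_width"])
W,S,D=[grab_frame(n) for n in("wrist","scene","side")];pickle.dump((W,S,D),open("f4.pkl","wb"))
def crop(f,w,h,W,H):
    c=proj(f,[.5436,.1967,.19]);x,y=int(np.clip(c[0]-w/2,0,512-w)),int(np.clip(c[1]-h/2,0,384-h));print(c,x,y)
    return cv2.resize(f["image"][y:y+h,x:x+w],(W,H),interpolation=cv2.INTER_CUBIC)
save("c4.png",np.hstack([crop(W,200,240,500,600),np.vstack([crop(D,60,60,300,300),crop(S,60,60,300,300)])]))
```

```text
[0.61869585 0.19108181 0.2986439 ] [-0.3  -1.45 -0.17] 86.42975328538235 0.9635457707137728
[253.83833898 129.22946267] 153 9
[265.01764638 140.41975079] 235 110
[226.04031035 161.16546416] 196 131
```

View pics/c4.png

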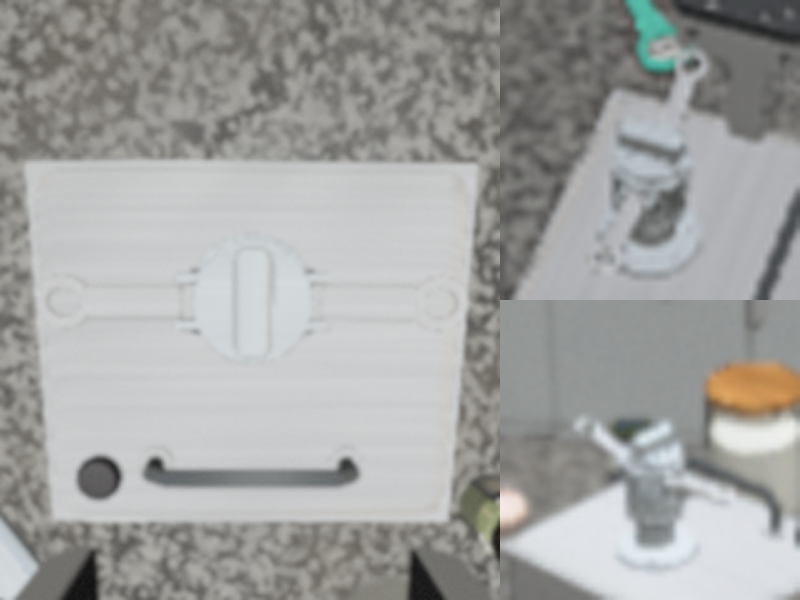

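The plug stands upright in the coupler, bar centre at (253,301). Rings are still at (65,300) and (438,302), both arms out. Next: straddle the arms with the jaws open along the can's y.

Run:
```python
from h import *
rel([.5437,.1965,.215],np.radians(86.4))
```

```text
lin [74.7, -0.0, 84.4] twist [0.4, 0.2, 0.1] j6 -1.3
```

Call:
{"api": "send_rows", "payload": {"series": [{"linear": [25,0,0],"grip": 94,"twist": [0.4,0.2,0]},{"linear": [55,0,0],"grip": 94,"twist": [0.4,0.2,0]},{"linear": [72,0,10],"grip": 94,"twist": [0.4,0.2,0]},{"linear": [74.5,0,35],"grip": 94,"twist": [0.4,0.2,0]},{"linear": [74.5,0,60],"grip": 94,"twist": [0.4,0.2,0]},{"linear": [74.5,0,80],"grip": 94,"twist": [0.4,0.2,0]},{"linear": [74.5,0,84],"grip": 94,"twist": [0.4,0.2,0]},{"linear": [74.5,0,84],"grip": 94,"twist": [0.4,0.2,0]}]}}

```text
t: 16.18
tcp_pos: [0.5437, 0.1967, 0.2165]
tool_rot: [0.096, 3.139, 0.0]
ft_force: [-0.7, 0.9, -0.4]
grip_width: 1.0
```

Run:
```python
from h import *
s=sense();print(s["tcp_pos"],s["ft_force"].round(2),np.degrees(yaw()),s["grip_width"])
rel([.5437,.1965,.128],np.radians(86.4))
```

```text
[0.54365464 0.19673972 0.21650342] [-0.7   0.87 -0.41] 86.49857353456466 0.9997655022996488
lin [0.1, -0.2, 88.5] twist [0.0, 0.1, 0.1] j6 -1.26
```

Lower 5 mm per row to about 0.155 (arms near 0.8 rad), then check the force.

Call:
{"api": "send_rows", "payload": {"series": [{"linear": [0,0,8],"grip": 94,"twist": [0,0,0]},{"linear": [0,0,16],"grip": 94,"twist": [0,0,0]},{"linear": [0,0,21],"grip": 94,"twist": [0,0,0]},{"linear": [0,0,25],"grip": 94,"twist": [0,0,0]},{"linear": [0,0,29],"grip": 94,"twist": [0,0,0]},{"linear": [0,0,33],"grip": 94,"twist": [0,0,0]},{"linear": [0,0,37],"grip": 94,"twist": [0,0,0]},{"linear": [0,0,41],"grip": 94,"twist": [0,0,0]}]}}

```text
t: 17.18
tcp_pos: [0.5445, 0.1967, 0.1778]
tool_rot: [0.096, 3.135, 0.001]
ft_force: [-0.6, -0.9, 7.1]
grip_width: 1.002
```

Call:
{"api": "send_rows", "payload": {"series": [{"linear": [0.5,0,6],"grip": 94,"twist": [0,0.2,0]},{"linear": [0.5,0,10],"grip": 94,"twist": [0,0.2,0]},{"linear": [0.5,0,14],"grip": 94,"twist": [0,0.2,0]},{"linear": [0.5,0,18],"grip": 94,"twist": [0,0.2,0]},{"linear": [0.5,0,22],"grip": 94,"twist": [0,0.2,0]}]}}

```text
t: 17.8
tcp_pos: [0.5451, 0.1966, 0.1575]
tool_rot: [0.096, 3.135, 0.001]
ft_force: [-0.1, 0.2, 5.0]
grip_width: 0.999
```

Call:
{"api": "send_rows", "payload": {"series": [{"linear": [1,0,4],"grip": 94,"twist": [0,0.3,0]},{"linear": [1,0,7],"grip": 94,"twist": [0,0.3,0]},{"linear": [1,0,10],"grip": 94,"twist": [0,0.3,0]},{"linear": [1,0,13],"grip": 94,"twist": [0,0.3,0]}]}}

```text
t: 18.3
tcp_pos: [0.5441, 0.1966, 0.1441]
tool_rot: [-0.096, -3.14, -0.001]
ft_force: [0.1, 0.9, 4.1]
grip_width: 0.997
```

Call:
{"api": "send_rows", "payload": {"series": [{"linear": [0.5,0,4],"grip": 94,"twist": [0,0.1,0]},{"linear": [0.5,0,7],"grip": 94,"twist": [0,0.1,0]},{"linear": [0.5,0,10],"grip": 94,"twist": [0,0.1,0]},{"linear": [0.5,0,13],"grip": 94,"twist": [0,0.1,0]},{"linear": [0.5,0,15],"grip": 94,"twist": [0,0.1,0]},{"linear": [0.5,0,15],"grip": 94,"twist": [0,0.1,0]}]}}

```text
t: 19.05
tcp_pos: [0.5434, 0.1966, 0.1284]
tool_rot: [-0.096, -3.137, -0.001]
ft_force: [0.5, 0.5, 2.4]
grip_width: 0.998
```

Depth is 44 mm below the pins and lateral force is near zero. Now squeeze gently.

Call:
{"api": "send_rows", "payload": {"series": [{"linear": [0,0,0],"grip": 90,"twist": [0,0,0]},{"linear": [0,0,0],"grip": 85,"twist": [0,0,0]},{"linear": [0,0,0],"grip": 81,"twist": [0,0,0]},{"linear": [0,0,0],"grip": 77,"twist": [0,0,0]},{"linear": [0,0,0],"grip": 74,"twist": [0,0,0]},{"linear": [0,0,0],"grip": 74,"twist": [0,0,0]}], "newtons": 12}}

```text
t: 19.8
tcp_pos: [0.5422, 0.1963, 0.1279]
tool_rot: [-0.096, -3.134, 0.001]
ft_force: [-2.2, -0.3, -5.1]
grip_width: 0.788
```

Run:
```python
from h import *
s=sense();print(s["tcp_pos"],s["ft_force"].round(2),s["ft_torque"].round(2),s["grip_width"]*94)
```

```text
[0.54222331 0.1962835  0.12790409] [-2.19 -0.28 -5.1 ] [-0.08  0.25 -0.04] 74.0437781793189
```

Call:
{"api": "send_rows", "payload": {"series": [{"linear": [-0.5,0,0],"grip": 71,"twist": [0,-0.3,0]},{"linear": [-0.5,0,0],"grip": 69,"twist": [0,-0.3,0]},{"linear": [-0.5,0,0],"grip": 67,"twist": [0,-0.3,0]},{"linear": [-0.5,0,0],"grip": 65,"twist": [0,-0.3,0]},{"linear": [-0.5,0,0],"grip": 63,"twist": [0,-0.3,0]},{"linear": [-0.5,0,0],"grip": 63,"twist": [0,-0.3,0]},{"linear": [-0.5,0,0],"grip": 63,"twist": [0,-0.3,0]}], "newtons": 15}}

```text
t: 20.68
tcp_pos: [0.5425, 0.1962, 0.128]
tool_rot: [-0.096, -3.139, 0.001]
ft_force: [-2.1, -1.2, -4.9]
grip_width: 0.708
```

Run:
```python
from h import *
s=sense();print(s["tcp_pos"],s["ft_force"].round(2),s["ft_torque"].round(2),s["grip_width"]*94)
```

```text
[0.54254099 0.19617658 0.12799124] [-2.15 -1.2  -4.89] [-0.1   0.47 -0.06] 66.58967800875958
```

Call:
{"api": "send_rows", "payload": {"series": [{"linear": [0,0.3,0],"grip": 63,"twist": [0,0,0]},{"linear": [0,0.3,0],"grip": 63,"twist": [0,0,0]},{"linear": [0,0.3,0],"grip": 63,"twist": [0,0,0]},{"linear": [0,0.3,0],"grip": 63,"twist": [0,0,0]}], "newtons": 19}}

```text
t: 21.18
tcp_pos: [0.5425, 0.1962, 0.128]
tool_rot: [-0.097, -3.139, 0.002]
ft_force: [-2.4, -2.4, -4.2]
grip_width: 0.704
```

Run:
```python
from h import *
s=sense();print(s["tcp_pos"],s["ft_force"].round(2),s["ft_torque"].round(2),s["grip_width"]*94)
```

```text
[0.54249993 0.19618733 0.12797173] [-2.43 -2.39 -4.2 ] [-0.35  0.44 -0.05] 66.18638677108883
```

Call:
{"api": "send_rows", "payload": {"series": [{"linear": [0,0,0],"grip": 75,"twist": [0,0,0]},{"linear": [0,0,0],"grip": 94,"twist": [0,0,0]},{"linear": [0,0,0],"grip": 94,"twist": [0,0,0]},{"linear": [0,0,0],"grip": 94,"twist": [0,0,0]},{"linear": [0,0,-5],"grip": 94,"twist": [0,0,0]},{"linear": [0,0,-25],"grip": 94,"twist": [0,0,0]},{"linear": [0,0,-70],"grip": 94,"twist": [0,0,0]},{"linear": [0,0,-130],"grip": 94,"twist": [0,0,0]},{"linear": [0,0,-170],"grip": 94,"twist": [0,0,0]},{"linear": [-40,0,-170],"grip": 94,"twist": [0,0,0]},{"linear": [-75,0,-170],"grip": 94,"twist": [0,0,0]},{"linear": [-75,0,-170],"grip": 94,"twist": [0,0,0]},{"linear": [-75,0,-170],"grip": 94,"twist": [0,0,0]}]}}

```text
t: 22.8
tcp_pos: [0.6172, 0.1919, 0.2979]
tool_rot: [-0.097, -3.138, 0.002]
ft_force: [0.6, 0.8, 0.2]
grip_width: 1.001
```

Run:
```python
from h import *
import pickle
s=sense();print(s["tcp_pos"],s["ft_force"].round(2),s["grip_width"])
W,S,D=[grab_frame(n) for n in("wrist","scene","side")];pickle.dump((W,S,D),open("f5.pkl","wb"))
def crop(f,w,h,W,H):
    c=proj(f,[.5436,.1967,.18]);x,y=int(np.clip(c[0]-w/2,0,512-w)),int(np.clip(c[1]-h/2,0,384-h));print(c,x,y)
    return cv2.resize(f["image"][y:y+h,x:x+w],(W,H),interpolation=cv2.INTER_CUBIC)
save("c5.png",np.hstack([crop(W,100,120,500,600),np.vstack([crop(D,50,50,300,300),crop(S,50,50,300,300)])]))
```

```text
[0.6171516  0.19188701 0.29789145] [0.63 0.84 0.18] 1.0006491176504857
[254.01527325 131.04066227] 204 71
[264.99535797 142.34563433] 239 117
[226.10968936 163.26931968] 201 138
```

View pics/c5.png

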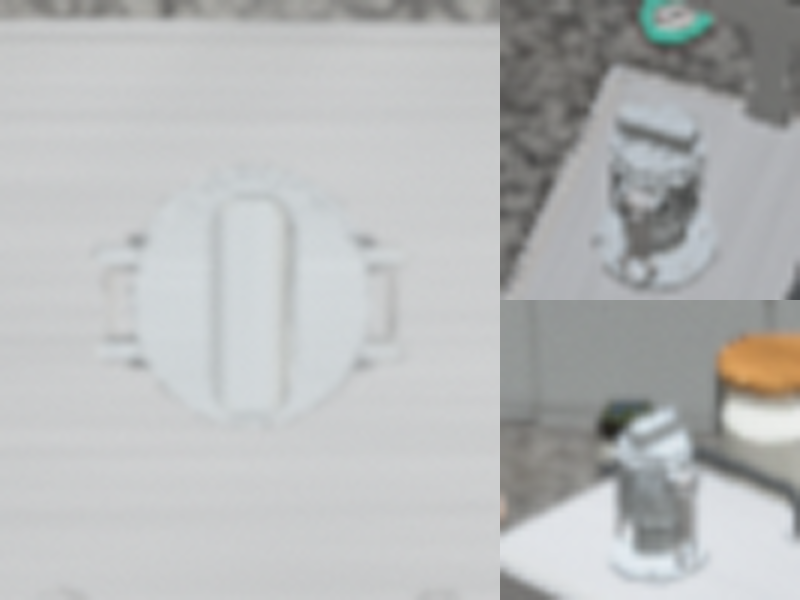

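Both arms hang at the coupler and stay there: the wrist crop shows outer edges at x≈108 and 393 about the plug centre at 252, and the side and scene crops show no arm sticking out. The jaws read 66.2 mm against the expected 65, so I'll squeeze once more, centred, to confirm that is the stop.

Run:
```python
from h import *
rel([.5435,.196,.25],np.radians(86.4));rel([.5435,.196,.127],np.radians(86.4))
```

```text
lin [73.4, -0.5, 48.9] twist [-0.1, -0.0, 0.1] j6 -1.3
lin [73.4, -0.4, 171.9] twist [-0.1, -0.0, 0.1] j6 -1.3
```

Call:
{"api": "send_rows", "payload": {"series": [{"linear": [35,-0.5,0],"grip": 94,"twist": [0,0,0]},{"linear": [70,-0.5,20],"grip": 94,"twist": [0,0,0]},{"linear": [73.5,-0.5,50],"grip": 94,"twist": [0,0,0]},{"linear": [73.5,-0.5,65],"grip": 94,"twist": [0,0,0]},{"linear": [73.5,-0.5,90],"grip": 94,"twist": [0,0,0]},{"linear": [73.5,-0.5,120],"grip": 94,"twist": [0,0,0]},{"linear": [73.5,-0.5,150],"grip": 94,"twist": [0,0,0]},{"linear": [73.5,-0.5,167],"grip": 94,"twist": [0,0,0]},{"linear": [73.5,-0.5,171.5],"grip": 94,"twist": [0,0,0]},{"linear": [73.5,-0.5,171.5],"grip": 80,"twist": [0,0,0]},{"linear": [73.5,-0.5,171.5],"grip": 72,"twist": [0,0,0]},{"linear": [73.5,-0.5,171.5],"grip": 69,"twist": [0,0,0]},{"linear": [73.5,-0.5,171.5],"grip": 67,"twist": [0,0,0]},{"linear": [73.5,-0.5,171.5],"grip": 63,"twist": [0,0,0]},{"linear": [73.5,-0.5,171.5],"grip": 63,"twist": [0,0,0]},{"linear": [73.5,-0.5,171.5],"grip": 63,"twist": [0,0,0]}], "newtons": 8}}

```text
t: 24.95
tcp_pos: [0.5436, 0.1961, 0.128]
tool_rot: [0.096, 3.139, -0.001]
ft_force: [0.6, 0.5, 3.1]
grip_width: 0.707
```

Run:
```python
from h import *
s=sense();print(s["tcp_pos"],s["ft_force"].round(2),s["ft_torque"].round(2),s["grip_width"]*94,np.degrees(yaw()))
```

```text
[0.54360572 0.19610019 0.12798399] [0.56 0.52 3.07] [ 0.13 -0.03 -0.12] 66.47650115307303 86.50623173595481
```

Call:
{"api": "send_rows", "payload": {"series": [{"linear": [0,0,0],"grip": 60,"twist": [0,0,0]},{"linear": [0,0,0],"grip": 60,"twist": [0,0,0]},{"linear": [0,0,0],"grip": 60,"twist": [0,0,0]},{"linear": [0,0,0],"grip": 60,"twist": [0,0,0]}], "newtons": 21}}

```text
t: 25.45
tcp_pos: [0.5436, 0.1961, 0.128]
tool_rot: [0.096, 3.139, -0.001]
ft_force: [0.4, 0.9, 1.6]
grip_width: 0.704
```

Run:
```python
from h import *
s=sense();print(s["tcp_pos"],s["ft_force"].round(2),s["ft_torque"].round(2),s["grip_width"]*94)
```

```text
[0.54364123 0.19608441 0.12797956] [0.4  0.9  1.57] [ 0.14 -0.03 -0.22] 66.15727090461438
```

Light (8 N) and firm (21 N) squeezes give the same 66.2–66.5 mm, so the arms are at a hard stop. A stop at 1.55 rad leaves them splayed about 0.02 rad, or 0.9 mm per side at tip depth, which fits the extra width. Backing off.

Call:
{"api": "send_rows", "payload": {"series": [{"linear": [0,0,0],"grip": 75,"twist": [0,0,0]},{"linear": [0,0,0],"grip": 94,"twist": [0,0,0]},{"linear": [0,0,0],"grip": 94,"twist": [0,0,0]},{"linear": [0,0,0],"grip": 94,"twist": [0,0,0]},{"linear": [0,0,-5],"grip": 94,"twist": [0,0,0]},{"linear": [0,0,-25],"grip": 94,"twist": [0,0,0]},{"linear": [0,0,-70],"grip": 94,"twist": [0,0,0]},{"linear": [0,0,-130],"grip": 94,"twist": [0,0,0]},{"linear": [0,0,-170],"grip": 94,"twist": [0,0,0]},{"linear": [60,0,-180],"grip": 94,"twist": [0,0,0]},{"linear": [120,0,-180],"grip": 94,"twist": [0,0,0]},{"linear": [180,0,-180],"grip": 94,"twist": [0,0,0]},{"linear": [200,0,-180],"grip": 94,"twist": [0,0,0]},{"linear": [200,0,-180],"grip": 94,"twist": [0,0,0]},{"linear": [200,0,-180],"grip": 94,"twist": [0,0,0]}]}}

```text
t: 27.32
tcp_pos: [0.345, 0.2083, 0.3076]
tool_rot: [0.097, 3.139, -0.001]
ft_force: [0.3, 0.3, 0.3]
grip_width: 1.002
```

Run:
```python
from h import *
import pickle
s=sense();print(s["t"],s["tcp_pos"],s["ft_force"].round(2))
F=pickle.load(open("f0.pkl","rb"));D=grab_frame("side");S=grab_frame("scene")
d=cv2.absdiff(F["side"]["image"],D["image"]).max(2)>40
n,l,st,c=cv2.connectedComponentsWithStats(cv2.dilate(d.astype(np.uint8),np.ones((5,5))))
for i in range(1,n):
    if st[i,4]>60: print(st[i],c[i].round())
def crop(f,p,w,h,W,H):
    c=proj(f,p);x,y=int(np.clip(c[0]-w/2,0,512-w)),int(np.clip(c[1]-h/2,0,384-h))
    return cv2.resize(f["image"][y:y+h,x:x+w],(W,H),interpolation=cv2.INTER_CUBIC)
save("c6.png",np.hstack([cv2.resize(D["image"],(400,300)),np.zeros((300,0,3),np.uint8),crop(S,[.5436,.196,.17],60,45,400,300)]))
```

```text
27.325 [0.34500884 0.20832954 0.30760377] [0.32 0.32 0.31]
[  0   0  25   9 192] [11.  3.]
[29  0 20  4 72] [38.  1.]
[    0     0   230   195 15992] [106.  71.]
[19 48 12  6 66] [25. 50.]
[267 118  11  15 140] [272. 125.]
[257 135  15  13 182] [264. 141.]
[257 149  10  17 127] [261. 157.]
[214 284  12  11 104] [220. 289.]
```

View pics/c6.png

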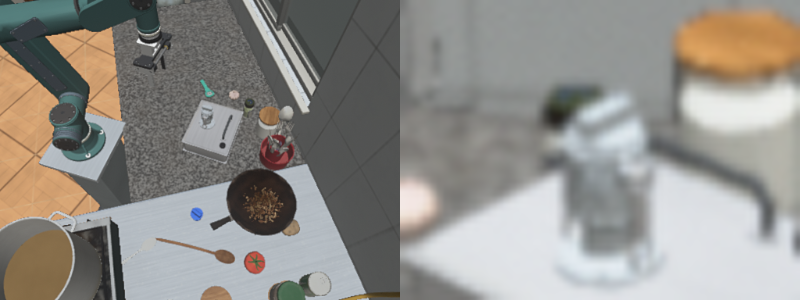

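The only changes from the first side picture are the arm itself, the cam arms and plug at the coupler, and the spot the plug came from. Spoon, jar, garlic, tablespoon, peeler and blue plug have not moved. Handing in.

```bash
python3 -c "
from station import *
print(finish_job())"
```

```text
the job is handed in; nothing more can be done
None
```

The can is closed and the job is handed in, about 27 s on the robot's clock; the hand-in gave no verdict.

**Plug:** I took the silver plug by its bar, not the blue look-alike, and lowered it into the coupler. I pressed it in small steps to about 19 N (17.3 N read, plus the plug's weight). It went down about 6 mm, which puts its bar about 18 mm above the rim by arm readings. I did not measure that height again after the arms were shut.

**Cam arms:** The opened jaws pushed both arms down together, then squeezed them shut at 12 to 19 N.

**Last checks:**
- **Arms:** The pictures show both arms hanging at the coupler after release. A second squeeze, at 8 N and then 21 N, gave nearly the same width each time, so they are at a hard stop.
- **Disagreement:** That width read 66.2–66.5 mm, against the 65 mm given. I put this down to the stop at 1.55 rad leaving the arms slightly splayed.
- **Side force:** During pressing the side force reached about 6 N and the tool tilted 0.7°; I straightened it before the final press.
- **Surroundings:** Comparing the first and last side pictures shows changes only in the robot, the coupler and the spot the plug came from. The gripper was clear of everything at hand-in.

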